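# Spring check of the mirror tilt mount

### The job

Check the return spring of the tilt mount that carries the mirror: with a fingertip, press down the domed button on its spring-backed corner until its pointer stands level with the index clip on the scale, keep it there for about a second without driving it past the clip, then let go so that the plate springs all the way back. Do not touch the mirror, leave the lens mount alone, and do not pick up or push away anything else on the bench.

Things in the scene. Friction and masses are not known exactly. Their poses are not given: they have to be found in the camera images.
- mirror_mount: Fixed base of the tilt mount with the mirror. Origin: on the bench under its centre; x runs along a diagonal to the spring-backed corner, z up, y along the tilt axis (through two corners resting on ball posts) at x 0, z 41 mm. Steel top plate 90 x 90 x 8 mm, at z 41 to 49 mm at rest, corners 64 mm from the centre. Upright scale blade at x 93, y 6 to 22 mm, top at z 62 mm.
- mirror_button (a point): Domed steel button on the sprung corner of the mirror's plate: half ball, radius 9 mm. Origin: the ball's centre, at x 49, z 49 mm in the mount's frame at rest; the dome's top is 9 mm above it (58 mm above the bench). Pressing it takes about 2.5 N at first, 9 N at 0.2 rad tilt; it springs back by itself.
- mirror_pointer_tip (a point): Tip of the thin brass pointer rod (3 mm thick) sticking out level from the sprung corner, past the edge of the scale blade; at rest at x 96, y 0, z 45 mm in the mount's frame. It goes down about 1.96 times as far as the button.
- mirror_index: White nylon index clip, 6 mm high, on the scale blade of the mirror mount: the scale mark. Origin: x 93, y 0 in the mount's frame, at the clip's mid height, where the pointer tip has to come to. Set 26 to 37 mm above the bench (8 to 19 mm below the resting pointer); it does not move.
- mirror_plate (a joint): Tilt t of the mirror's plate in rad: 0 at rest, grows as the button is pressed, stop at 0.30. Heights: pointer tip 41 + 4 cos t - 96 sin t mm, button's centre 41 + 8 cos t - 49 sin t mm (at x 49 cos t + 8 sin t mm in the mount's frame).
- mirror_optic (a point): Flat gold disc mirror in a low black round cell, 32 mm diameter, 10 mm high, lying face up on the plate 14 mm from its centre, on the side away from the button (top 59 mm above the bench). Origin: centre of its underside. Not to be touched.
- lens_mount: The other tilt mount, of the same make and size and with the same kind of button, pointer and index clip, but carrying a white nylon lens ring (34 mm diameter, 16 mm high, hollow) instead of the mirror; fixed. Same frame as mirror_mount. To be left alone.
- lens_plate (a joint): Tilt of the lens mount's plate in rad: 0 at rest, grows when pressed. To stay at 0.
- collar_a: Bystander, loose: brass ring collar, 32 mm across, 12 mm high, lying flat. Origin: centre of its underside.
- collar_b: Bystander, loose: second brass ring collar, 32 mm across, 12 mm high, lying flat. Origin: centre of its underside.
- driver: Bystander, loose: black-handled screwdriver 150 mm long, lying flat. Origin: its middle, on the underside.
- lens_holder: Bystander, loose: loose white nylon ring with a square foot, 48 mm across, 14 mm high, lying flat. Origin: centre of its underside.
- stage: Bystander, loose: grey aluminium translation stage, 90 x 90 mm, 30 mm high. Origin: centre of its underside.
- post: Bystander, loose: steel post standing upright, 25 mm diameter, 75 mm high. Origin: centre of its underside.
- jar: Bystander, loose: small closed jar, 56 mm diameter, 75 mm high. Origin: centre of its underside.

How it is judged (in metres and radians):
On the way, in this order (a step that is already met when the one before it is completed fails the run):
1. a finger presses the button with the pointer tip within 3 mm of the index clip's mid height, for 0.5 s (z of mirror_pointer_tip in the frame of mirror_index between -0.003 and 0.003 m and contact force between the fingers and mirror_plate_c2 above 0.5 N), for 0.5 s.
2. the button is let go and the plate is back at rest (value of joint mirror_plate below 0.02 rad and contact force between the fingers and mirror_plate_c2 below 0.1 N), for 0.2 s.
At the end, for the whole second after the job is handed in: The mirror's plate is back at rest (tilt under 0.02 rad and still), the lens plate is at rest (under 0.02 rad), and every loose thing is within 15 mm of where it stood (value of joint each of mirror_plate, lens_plate below 0.02 rad and velocity of joint mirror_plate between -0.05 and 0.05 rad/s and distance of each of collar_a, collar_b, driver, lens_holder, stage, post, jar from where it was at the start of the episode below 0.015 m); the robot touches nothing.
It fails at once if the pointer is driven right past the index clip (tip more than 6.5 mm below its middle) (z of mirror_pointer_tip in the frame of mirror_index below -0.0065 m).
It fails at once if the mirror is touched (contact force between any of the fingers, the arm and mirror_plate_c3 above 0.3 N).
It fails at once if the lens mount is pressed (value of joint lens_plate above 0.03 rad).
It fails at once if a loose thing on the bench is lifted, carried or pushed away (moved more than 15 mm) (distance of any of collar_a, collar_b, driver, lens_holder, stage, post, jar from where it was at the start of the episode above 0.015 m).
It also fails if it takes over 40 s, if anything falls off the work surface, if the arm or the gripper's body presses on something with over 40 N, if the wrist force passes 120 N, or if a joint passes its speed limit or range.

### The arm

A 7-joint arm with a two-finger parallel gripper is mounted at the origin on the work surface. World frame = base frame: x ahead of the robot, y to its left, z up, the work surface at z = 0. Lengths are in m, angles in degrees, forces in N, time in s.
With the tool pointing down it reaches from about 0.425 to 1.025 m from the base axis. Payload 9.4 kg.
Tool frame: the origin (TCP) lies on the centre line of the jaws, within the pads' length; the fingertips stand env.tcp_to_tips ahead of it and the grasp point (between the pads) lies 8 mm behind it (env.tcp_to_tips is the distance from the TCP to the fingertips, in m); z points along the fingers, y is the direction in which the jaws open and shut (so a half turn about z gives the same grasp; the last joint's range is limited). The gripper opens to 93 mm and grips with 3 to 60 N. Pads are 15 mm wide; open, the fingers measure 128 mm over their backs; the gripper's body (75 mm by 188 mm) begins 65 mm behind the grasp point.
Start: joints at [-81.687, 34.337, -0.143, 91.639, 0.103, 54.024, -4.572], TCP at [0.159, 0.707, 0.206] pointing down, gripper open.
Joint ranges: [-147.43, 147.43], [-19.82, 112.94], [-74.19, 73.91], [6.32, 146.72], [-59.91, 239.91], [6.04, 106.73], [-150.56, 150.56]. Speed limits (degrees/s): [127.2, 127.2, 172.46, 172.46, 180, 180, 180].

### API

Orientations are given as [roll, pitch, yaw] about the fixed x, y, z axes, in that order (R = Rz(yaw) Ry(pitch) Rx(roll)).
In Python, from workcell import env, vision, workorder gives the robot as it stands.
- The arm moves only by the shell command python3 -m crank 'ROWS' [OPENING] [FORCE]. ROWS is text: rows parted by semicolons, each of 6 numbers parted by spaces: the shift along the tool's x, y, z in m, then the turn, a rotation vector about the tool's x, y, z in degrees. A call has 1 to 5 rows; each row shifts and turns the commanded pose from where the row before left it, along the tool's axes as they then stand; what a row does not reach is not made up. A row lasts 1/12 s, in which the tool goes at most 41.7 mm and 7.16 degrees, less where a joint would pass 70% of its speed; a pose out of reach is approached as far as the arm can. A call is refused whole if a number of a shift passes 0.0417 or a number of a turn 7.16, either way. A call with a gripper value outside its range is refused whole. OPENING is the closure, from 0 (fully open) to 1 (shut), set as the call begins (- or left out, the last holds). The fingers move at their own pace and stop on an object; FORCE is the grip in N (left out, the last holds). Time passes only in rows, so rows that do not move let the fingers close. It gives the time, the measured TCP pose, the force and the opening at its end, in the units of the state.
- env.observe(): the state, without advancing time (a new reading comes with each control period).
- vision.camera(name): name is "side" or "top" or "wrist"; returns the picture (480x640x3 uint8, red, green, blue); there is no depth.
- vision.camera_params(name): a dict with "vfov" (degrees; the focal length in pixels is half the picture's height over the tangent of half this angle, whatever the lens; pixels are square), "cx", "cy" (the principal point, pixels), "camera_from_world" (4x4, takes a point from world to camera coordinates); the wrist camera has in their place "tool_from_camera" (4x4, takes a point from camera to tool coordinates, whose origin is the TCP and whose axes are the flange's). Camera axes: x right, y up, looking along -z (the intrinsics and any distortion apply to the point x, -y, -z); pixel columns grow to the right and rows downward; lengths in m; the calibration is good to about 2 mm. A picture is of the moment at which its call begins: read the wrist's pose just before it. camera_params takes no time and is no camera call.
- workorder.finish_job(): hands the job in, once; it reports no verdict.
Trained networks look in the newest picture that a camera, given by its name, has taken for a name from the list of things; names that differ only in an ending like _2 or _b are one class to them, and where a whole thing is asked for, a point or a joint stands for the part that bears it (a point fixed in the world has none). Each returns a list of dicts, best first, with "conf" (0 to 1); they miss things now and then, are a little off and sometimes report something else, mostly with a low value. They report only what shows in the picture. A call takes as long as a camera call.
- vision.cut_out(camera, thing): "pixels" (480x640 bool, what is visible of it).
- vision.spot_point(camera, thing): "point" ([x, y, z] in m, in world coordinates, good to about 4 mm: a listed point, or the origin of a listed thing).
The state is a dict: "time_s": time; "qpos": joint angles; "qd": joint speeds; "tau": joint torques, N m; "eef_pos": TCP position; "tool_rot": TCP orientation; "ft_force": force on the tool from outside, world axes, zero at the start; "torque": the same for the moment, N m; "gripper_width": finger opening in m.
Only numpy, scipy, OpenCV 4.12 (cv2) and the standard library are available. Lean on these libraries where they do the work, as an engineer would, in place of code of your own. Each camera call takes 0.05 s, during which the arm holds its last target. There are 200 camera calls.

## Working session

There is one attempt and no reset: what is moved stays moved. The work goes in short steps, Python scripts to look and compute and a shell command to move; the robot and the scene stay as the last step left them, time stands still between calls to the robot, and variables do not carry over. Pictures are saved under pics/ and viewed, about 8 in all and at most 12, crops included, and the job is handed in when it is done.

```bash
mkdir -p pics; ls
python3 - <<'E'
from workcell import env, vision
import cv2, numpy as np
s=env.observe(); print(s, env.tcp_to_tips)
ims={}
for c in ("top","side"):
    im=vision.camera(c); cv2.imwrite(f"pics/{c}0.png",im[:,:,::-1])
    for t in ("mirror_mount","mirror_button","mirror_pointer_tip","mirror_index","mirror_optic","lens_mount","jar","post","stage"):
        print(c,t,[(np.round(d["point"],4).tolist(),round(d["conf"],2)) for d in vision.spot_point(c,t)[:3]])
print(env.observe()["time_s"])
E
```

```text
pics
{'time_s': 0.0, 'qpos': array([-81.68605585,  34.38352938,  -0.14479619,  91.67744089,
         0.10365916,  54.02253686,  -4.57257731]), 'qd': array([ 0.03198403,  0.08582939, -0.03124048, -0.0922893 ,  0.05653745,
        0.04242292, -0.04032404]), 'tau': array([ 3.01773453e-04, -7.65066862e+01,  1.49747875e+00, -2.52352917e+01,
       -5.23856899e-02,  1.67760003e-02,  1.25392603e-04]), 'eef_pos': array([0.15942054, 0.70677965, 0.2054944 ]), 'tool_rot': array([-1.79917048e+02,  8.66730778e-03,  1.67293999e+02]), 'ft_force': array([ 0.67080789, -0.51343043, -0.36994304]), 'torque': array([-0.00225429,  0.03744068, -0.00605743]), 'gripper_width': 0.0927620529265916} 0.011
top mirror_mount [([0.5521, -0.1382, 0.0059], 0.83), ([0.6399, -0.1086, 0.0281], 0.21)]
top mirror_button [([0.5984, -0.1256, 0.0513], 0.89)]
top mirror_pointer_tip [([0.6402, -0.1131, 0.047], 0.94)]
top mirror_index [([0.5973, -0.128, 0.0493], 0.7), ([0.5239, 0.1552, -0.0016], 0.51), ([0.6392, -0.108, 0.0244], 0.39)]
top mirror_optic [([0.5316, -0.1495, 0.0508], 0.82)]
top lens_mount [([0.5192, 0.1576, -0.0026], 0.97)]
top jar [([0.5777, -0.471, -0.0002], 0.96)]
top post [([0.7942, -0.0201, 0.0015], 0.67)]
top stage [([0.5046, 0.4354, 0.0005], 0.89)]
side mirror_mount [([0.5504, -0.1415, -0.0041], 0.75)]
side mirror_button [([0.6013, -0.1263, 0.051], 0.62)]
side mirror_pointer_tip [([0.6408, -0.1149, 0.0432], 0.71), ([0.7481, 0.1935, 0.0013], 0.61)]
side mirror_index []
side mirror_optic [([0.5399, -0.1443, 0.0486], 0.63)]
side lens_mount [([0.5191, 0.156, 0.0002], 0.56)]
side jar [([0.5786, -0.4715, 0.0035], 0.91)]
side post [([0.7926, -0.021, 0.0001], 0.7)]
side stage [([0.5056, 0.4353, -0.0023], 0.84)]
1.0
```

View pictures.

View pics/top0.png

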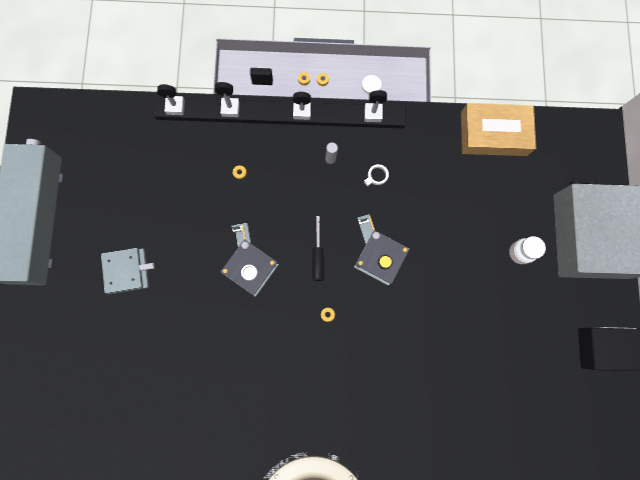

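View pics/side0.png

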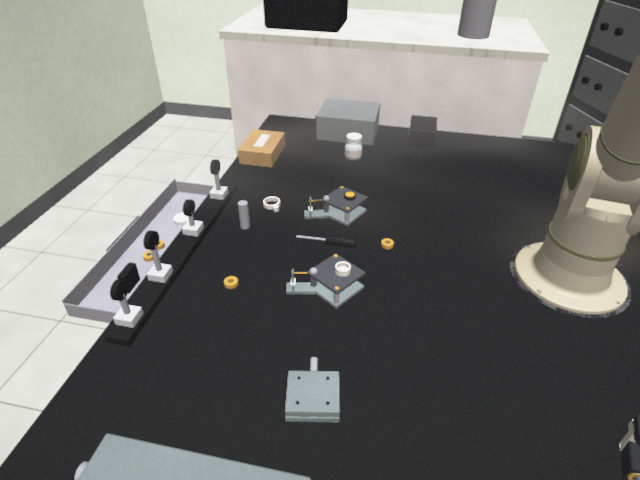

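Run:
```python
from workcell import vision
import numpy as np
for c in("top","side","wrist"):
    p=vision.camera_params(c); print(c,{k:np.round(v,3).tolist() for k,v in p.items()})
    if c!="wrist":
        M=np.array(p["camera_from_world"]);print("campos",-M[:3,:3].T@M[:3,3])
```

```text
top {'vfov': 51.117, 'cx': 322.804, 'cy': 244.539, 'camera_from_world': [[0.023, -0.999, 0.034, -0.023], [0.983, 0.028, 0.181, -0.571], [-0.182, 0.029, 0.983, -1.06], [0.0, 0.0, 0.0, 1.0]]}
campos [0.36882775 0.02356941 1.14553923]
side {'vfov': 54.939, 'cx': 323.886, 'cy': 230.95, 'camera_from_world': [[-0.98, -0.2, 0.013, 0.564], [0.13, -0.583, 0.802, -0.103], [-0.153, 0.787, 0.598, -1.069], [0.0, 0.0, 0.0, 1.0]]}
campos [0.40220253 0.89424323 0.71317139]
wrist {'vfov': 69.545, 'cx': 324.406, 'cy': 241.112, 'tool_from_camera': [[-0.0, 0.955, 0.298, 0.083], [1.0, 0.0, -0.0, 0.0], [-0.0, 0.298, -0.955, -0.178], [0.0, 0.0, 0.0, 1.0]]}
```

Top view: the mirror mount (gold disc) is at (382,258), with its button at (376,236) and blade/pointer near (367,222). The side view agrees. The lens mount is at (249,268), the post at (331,150) and the driver at (318,250). The network points fit the given geometry, with mount yaw about 16°. I'll approach the pointer end for an oblique wrist view.

```bash
python3 -m crank '-0.028 -0.0266 0 0 0 0;-0.028 -0.0266 0 0 0 0;-0.028 -0.0266 0 0 0 0;-0.028 -0.0266 0 0 0 0;-0.028 -0.0266 0 0 0 0'
python3 -m crank '-0.028 -0.0266 0 0 0 0;-0.028 -0.0266 0 0 0 0;-0.028 -0.0266 0 0 0 0;-0.028 -0.0266 0 0 0 0;-0.028 -0.0266 0 0 0 0'
python3 -m crank '-0.028 -0.0266 0 0 0 0;-0.028 -0.0266 0 0 0 0;-0.028 -0.0266 0 0 0 0;-0.028 -0.0266 0 0 0 0;-0.028 -0.0266 0 0 0 0'
python3 -m crank '-0.028 -0.0266 0 0 0 0;-0.028 -0.0266 0 0 0 0;-0.028 -0.0266 0 0 0 0;-0.028 -0.0266 0 0 0 0;-0.028 -0.0266 0 0 0 0'
python3 -m crank '-0.028 -0.0266 0 0 0 0;-0.028 -0.0266 0 0 0 0;-0.028 -0.0266 0 0 0 0;-0.028 -0.0266 0 0 0 0;-0.028 -0.0266 0 0 0 0'
python3 -c "
from workcell import env
print(env.observe()['qpos'])"
```

```text
time_s: 1.42
eef_pos: [0.2675, 0.5452, 0.2064]
tool_rot: [180.0, 0.0, 167.3]
ft_force: [1.0, 0.3, -0.8]
gripper_width: 0.0928
time_s: 1.83
eef_pos: [0.3749, 0.3846, 0.2066]
tool_rot: [180.0, 0.0, 167.3]
ft_force: [1.0, 0.4, -0.2]
gripper_width: 0.093
time_s: 2.25
eef_pos: [0.4823, 0.224, 0.2066]
tool_rot: [180.0, 0.0, 167.3]
ft_force: [1.0, 0.1, 0.1]
gripper_width: 0.0929
time_s: 2.67
eef_pos: [0.5897, 0.0633, 0.2066]
tool_rot: [180.0, 0.0, 167.3]
ft_force: [1.1, 0.5, 0.5]
gripper_width: 0.0929
time_s: 3.08
eef_pos: [0.6969, -0.0973, 0.2065]
tool_rot: [180.0, 0.0, 167.3]
ft_force: [0.5, 0.5, -0.2]
gripper_width: 0.0933
[ 1.13607744 32.82935773  3.49240558 94.86275651 -2.39742092 52.36305325
 82.8284122 ]
```

```bash
python3 -m crank '0 0 0 0 0 7.16;0 0 0 0 0 7.16;0 0 0 0 0 7.16;0 0 0 0 0 7.16;0 0 0 0 0 7.16' >/dev/null
python3 -m crank '0 0 0 0 0 7.16;0 0 0 0 0 7.16;0 0 0 0 0 7.16;0 0 0 0 0 7.16;0 0 0 0 0 7.16' >/dev/null
python3 -m crank '0 0 0 0 0 7.16;0 0 0 0 0 7.16;0 0 0 0 0 7.16;0 0 0 0 0 7.16;0 0 0 0 0 7.16' >/dev/null
python3 -m crank '0 0 0 0 0 7.16;0 0 0 0 0 7.16;0 0 0 0 0 7.16;0 0 0 0 0 7.16;0 0 0 0 0 7.16' >/dev/null
python3 -m crank '0 0 0 0 0 7.1'
python3 -m crank '0 0 0 0 -7 0;0 0 0 0 -7 0;0 0 0 0 -7 0;0 0 0 0 -7 0;0 0 0 0 -7 0'
cat > h.py <<'E'
from workcell import env, vision
import cv2, numpy as np
from scipy.spatial.transform import Rotation as R
def wcam(s):
    p=vision.camera_params("wrist"); T=np.eye(4)
    T[:3,:3]=R.from_euler("xyz",s["tool_rot"],degrees=True).as_matrix(); T[:3,3]=s["eef_pos"]
    return np.linalg.inv(T@np.array(p["tool_from_camera"])),p
def proj(cfw,p,X):
    X=np.atleast_2d(X); c=X@cfw[:3,:3].T+cfw[:3,3]; f=240/np.tan(np.radians(p["vfov"]/2))
    return np.c_[p["cx"]+f*c[:,0]/-c[:,2],p["cy"]-f*c[:,1]/-c[:,2]]
def look(name,things=("mirror_button","mirror_pointer_tip","mirror_index")):
    s=env.observe(); im=vision.camera("wrist"); cv2.imwrite(f"pics/{name}.png",im[:,:,::-1])
    cfw,p=wcam(s); print("pos",s["eef_pos"],"t",s["time_s"], {k:v for k,v in p.items() if "dist" in k})
    for t in things:
        for d in vision.spot_point("wrist",t)[:2]: print(t,np.round(d["point"],4),round(d["conf"],2),"px",np.round(proj(cfw,p,d["point"])[0],1))
    return s,im,cfw,p
E
python3 -c "
from h import *
s,*_=look('w1'); print(s['qpos'])"
```

```text
time_s: 4.83
eef_pos: [0.6962, -0.0952, 0.2064]
tool_rot: [-180.0, -0.0, 16.7]
ft_force: [0.5, -0.5, -0.4]
gripper_width: 0.0929
time_s: 5.25
eef_pos: [0.6969, -0.0947, 0.2072]
tool_rot: [179.9, 35.2, 17.0]
ft_force: [1.6, -0.5, 0.4]
gripper_width: 0.0932
pos [ 0.69688344 -0.09466143  0.20721524] t 5.25 {}
mirror_button [ 0.5991 -0.1269  0.0496] 0.56 px [326.1 208.1]
mirror_button [0.5739 0.0018 0.001 ] 0.34 px [211.  168.4]
mirror_pointer_tip [ 0.6408 -0.1136  0.0466] 0.6 px [325.8 175.5]
mirror_index [ 0.6381 -0.1111  0.0287] 0.44 px [322.6 164.9]
[-21.34165081  57.98613865  48.39475934  69.11081004 -18.65700054
  96.75158097 -49.18096846]
```

View pics/w1.png

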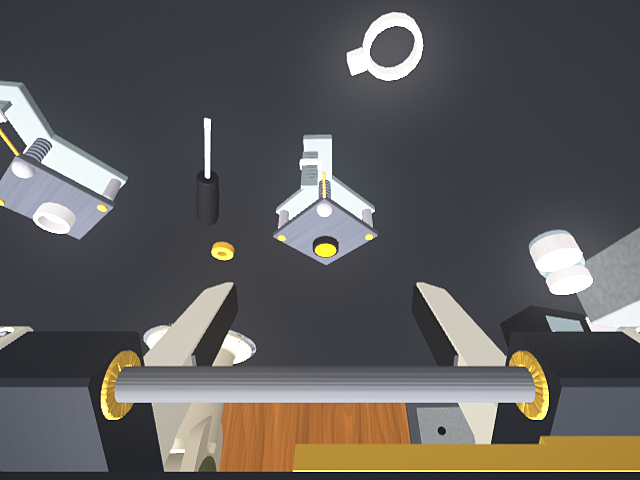

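The plate, gold mirror (326,248), button (324,209), brass pointer tip (324,173) and clip (308,162) are all visible between the open fingers. I'll go closer and lower.

```bash
python3 -m crank '0.0072 0 0.031 0 0 0;0.0072 0 0.031 0 0 0;0.0072 0 0.031 0 0 0;0.0072 0 0.031 0 0 0;0 0 0 0 0 0'
python3 -c "
from h import *
s,im,cfw,p=look('w2'); print(s['qpos'])
q=[u for d in (vision.spot_point('wrist','mirror_pointer_tip')[:1]) for u in proj(cfw,p,d['point'])]
c=(np.array(q[0]) if q else np.array([324,240])).astype(int); x,y=max(c[0]-80,0),max(c[1]-60,0)
cr=im[y:y+120,x:x+160]; print('crop',x,y)
cv2.imwrite('pics/w2c.png',cv2.resize(cr,None,fx=5,fy=5,interpolation=cv2.INTER_CUBIC)[:,:,::-1])
np.savez('w2.npz',im=im,cfw=cfw)
"
```

```text
time_s: 5.87
eef_pos: [0.6465, -0.1094, 0.0858]
tool_rot: [-179.8, 35.1, 16.9]
ft_force: [-1.3, -0.0, -0.0]
gripper_width: 0.0932
pos [ 0.64652776 -0.10936391  0.08578913] t 5.8667 {}
mirror_button [ 0.5973 -0.1275  0.0493] 0.6 px [328.5 281.1]
mirror_pointer_tip [ 0.6422 -0.112   0.0447] 0.83 px [326.3 237.2]
mirror_index [ 0.6362 -0.1094  0.0312] 0.76 px [320.1 226.2]
[-22.11936719  61.46798778  46.19903706  81.80812165 -21.29883401
  82.08297703 -47.37706419]
crop 246 177
```

View pics/w2c.png

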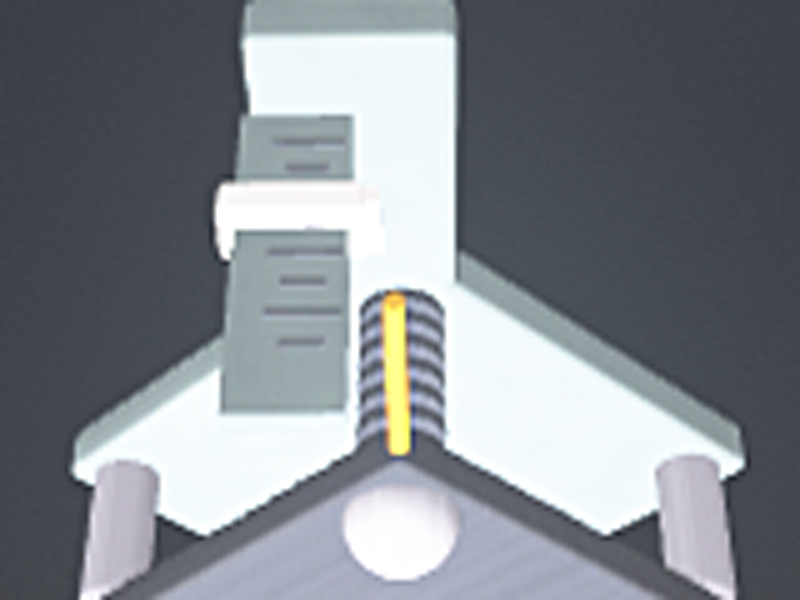

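The crop shows it clearly (5x, origin 246,177): brass pointer tip at (395,297), blade top edge at row 412 and its foot at row 115. The clip's lower front edge is at row 182, its face meets the blade at 232, and its rear top edge is at 256. Next I'll fit the clip height against the known tip and blade.

```bash
cat > fit.py <<'E'
from h import *
from scipy.optimize import least_squares
d=np.load('w2.npz'); cfw=d['cfw']; p=vision.camera_params('wrist')
pix=lambda c:np.array([246,177])+np.array(c)/5
# (mount pt mm, crop px, weights)
th=1.0
obs=[((96,0,45),(396,298)),((93+th,6,62),(346,412)),((93+th,22,62),(221,412)),((49,0,53),(400,530))]
obs+=[((63.6,0,49),(400,462))]
def W(q,P):
    x,y,a,dz=q; P=np.atleast_2d(P)/1000.; c,s_=np.cos(a),np.sin(a)
    return np.c_[x+c*P[:,0]-s_*P[:,1],y+s_*P[:,0]+c*P[:,1],P[:,2]+dz]
P=np.array([o[0] for o in obs]);Z=np.array([pix(o[1]) for o in obs])
r=least_squares(lambda q:np.r_[(proj(cfw,p,W(q,P))-Z).ravel(),q[3]/.002],[.551,-.14,np.radians(16),0])
q=r.x;print('mount',q[:2],np.degrees(q[2]),'dz',q[3]);print(np.round(proj(cfw,p,W(q,P))-Z,1).tolist())
print('button',W(q,(49,0,58)))
for x in (92,94,95,96): print(x,[(z,round(float((proj(cfw,p,W(q,(x,12,z)))[0,1]-177)*5))) for z in (5,8,10,20,23,26,29,32,35,38,40,62)])
E
python3 fit.py
python3 - <<'E'
import numpy as np
im=np.load('w2.npz')['im']
for c in (302,308,291,318,320): print(c,[(r,int(im[r].mean(1)[c])) for r in range(209,232)])
E
```

```text
mount [ 0.55104816 -0.14026015] 17.67097432662938 dz -0.000728251392560974
[[-0.0, -0.4], [0.4, 0.2], [-0.2, 0.3], [0.0, 0.8], [-0.2, -0.8]]
button [[ 0.59773612 -0.12538618  0.05727175]]
92 [(5, 99), (8, 113), (10, 123), (20, 175), (23, 191), (26, 207), (29, 223), (32, 240), (35, 257), (38, 274), (40, 286), (62, 422)]
94 [(5, 89), (8, 104), (10, 114), (20, 165), (23, 181), (26, 197), (29, 214), (32, 230), (35, 247), (38, 265), (40, 276), (62, 413)]
95 [(5, 84), (8, 99), (10, 109), (20, 160), (23, 176), (26, 192), (29, 209), (32, 226), (35, 243), (38, 260), (40, 272), (62, 409)]
96 [(5, 79), (8, 94), (10, 104), (20, 155), (23, 171), (26, 188), (29, 204), (32, 221), (35, 238), (38, 255), (40, 267), (62, 404)]
302 [(209, 164), (210, 162), (211, 162), (212, 154), (213, 217), (214, 252), (215, 247), (216, 247), (217, 247), (218, 255), (219, 255), (220, 255), (221, 255), (222, 255), (223, 142), (224, 156), (225, 163), (226, 146), (227, 128), (228, 163), (229, 165), (230, 165), (231, 166)]
308 [(209, 151), (210, 129), (211, 148), (212, 153), (213, 221), (214, 254), (215, 247), (216, 247), 
[... 315 characters left out ...]
20, 255), (221, 255), (222, 255), (223, 255), (224, 255), (225, 255), (226, 255), (227, 255), (228, 255), (229, 71), (230, 95), (231, 99)]
318 [(209, 250), (210, 250), (211, 251), (212, 250), (213, 249), (214, 243), (215, 240), (216, 239), (217, 243), (218, 252), (219, 255), (220, 255), (221, 255), (222, 255), (223, 255), (224, 255), (225, 255), (226, 255), (227, 255), (228, 255), (229, 249), (230, 250), (231, 250)]
320 [(209, 248), (210, 248), (211, 248), (212, 248), (213, 248), (214, 248), (215, 245), (216, 245), (217, 255), (218, 255), (219, 255), (220, 255), (221, 255), (222, 255), (223, 255), (224, 255), (225, 255), (226, 255), (227, 255), (228, 249), (229, 249), (230, 250), (231, 250)]
```

Clip reading: lower front edge z≈26.5 and top ≈31.5, so mid ≈29 mm. The target tilt is ≈0.167 rad, with the dome top at ≈49.8 mm (8.2 mm press, ≈8 N). Now I'll lift, straighten the tool and shut the fingers.

```bash
python3 -m crank '-0.0225 0 -0.032 0 0 0;-0.0225 0 -0.032 0 0 0;-0.0225 0 -0.032 0 0 0;0 0 0 0 7 0;0 0 0 0 7 0' 1 20
python3 -m crank '0 0 0 0 7 0;0 0 0 0 7 0;0 0 0 0 7 0;0 0 0 0 0 0'
python3 -c "
from h import *
s,im,cfw,p=look('w3'); print(s['gripper_width'],s['tool_rot'],s['ft_force'])
M=R.from_euler('xyz',s['tool_rot'],degrees=True).as_matrix()
for t in ((.5978,-.1256,.079),): print('tool shift',M.T@(np.array(t)-s['eef_pos']))
"
```

```text
time_s: 6.53
eef_pos: [0.6538, -0.1098, 0.2089]
tool_rot: [179.8, 20.4, 17.0]
ft_force: [-0.1, -0.9, -0.7]
gripper_width: 0.0648
time_s: 6.87
eef_pos: [0.647, -0.1134, 0.2097]
tool_rot: [180.0, -0.6, 16.5]
ft_force: [-1.4, -1.2, 1.5]
gripper_width: 0.0374
pos [ 0.64700794 -0.11339497  0.20972872] t 6.8667 {}
mirror_button [ 0.597  -0.1269  0.051 ] 0.63 px [323.  270.8]
mirror_pointer_tip [ 0.6401 -0.1121  0.0413] 0.71 px [321.1 226.4]
mirror_index [ 0.6361 -0.1102  0.0314] 0.44 px [318.4 227.1]
0.03741375303497136 [179.95848736  -0.58609872  16.54871789] [-1.36743722 -1.19815892  1.4771821 ]
tool shift [-0.0519806  -0.00241078  0.1302021 ]
```

```bash
python3 -m crank '-0.013 -0.0006 0.03 0 0 0;-0.013 -0.0006 0.03 0 0 0;-0.013 -0.0006 0.03 0 0 0;-0.013 -0.0006 0.03 0 0 0;0 0 0 0 0 0'
python3 -m crank '0 0 0 0 0.6 0;0 0 0 0 0 0'
python3 -c "
from h import *
s=env.observe(); M=R.from_euler('xyz',s['tool_rot'],degrees=True).as_matrix()
print(s['gripper_width'],s['tool_rot'],s['ft_force'],s['eef_pos'],M.T@(np.array((.5978,-.1258,.071))-s['eef_pos']))
im=vision.camera('wrist'); cv2.imwrite('pics/w4.png',im[:,:,::-1])"
```

```text
time_s: 7.48
eef_pos: [0.5964, -0.1216, 0.0806]
tool_rot: [-179.8, 0.5, 17.0]
ft_force: [-1.1, -0.0, -0.7]
gripper_width: 0.0004
time_s: 7.65
eef_pos: [0.602, -0.1227, 0.0866]
tool_rot: [179.9, -0.7, 17.0]
ft_force: [0.5, -0.7, 0.9]
gripper_width: 0.0006
0.0006134640118231164 [179.93683718  -0.70341728  17.02670488] [ 0.54489493 -0.67247258  0.91243608] [ 0.60196624 -0.12265938  0.08659638] [-0.00509435  0.00176589  0.01553697]
```

View pics/w4.png

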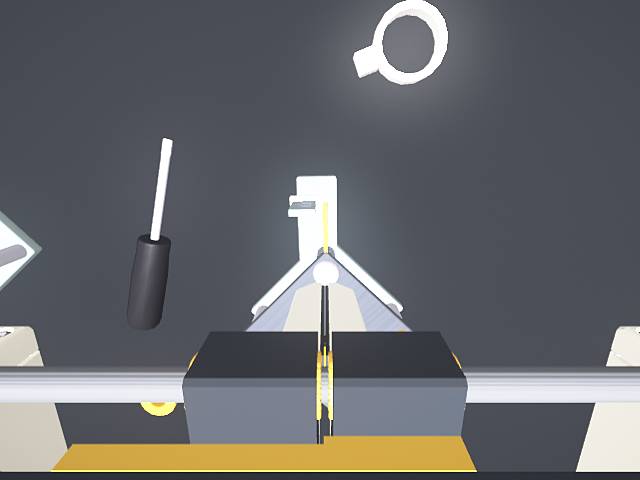

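The button (326,272) is just ahead of the shut fingertips (centre line at column 324) and centred sideways. The arm is still settling, so I'll hold and read again.

```bash
python3 -m crank '0 0 0 0 0 0;0 0 0 0 0 0;0 0 0 0 0 0;0 0 0 0 0 0'
python3 -m crank '0 0 0 0 0 0;0 0 0 0 0 0;0 0 0 0 0 0;0 0 0 0 0 0'
python3 -c "
from h import *
s=env.observe(); M=R.from_euler('xyz',s['tool_rot'],degrees=True).as_matrix()
print(M.T@(np.array((.5978,-.1258,.071))-s['eef_pos']))
look('w5')"
```

```text
time_s: 8.03
eef_pos: [0.6005, -0.1221, 0.0862]
tool_rot: [180.0, -0.7, 17.0]
ft_force: [-0.0, 0.0, 0.0]
gripper_width: 0.0007
time_s: 8.37
eef_pos: [0.6, -0.1223, 0.0856]
tool_rot: [-180.0, -0.6, 17.0]
ft_force: [-0.6, 0.2, -0.4]
gripper_width: 0.0004
[-0.003255    0.00272643  0.01459657]
pos [ 0.59996953 -0.12228652  0.08563   ] t 8.3667 {}
mirror_button [ 0.5948 -0.1255  0.0507] 0.85 px [326.6 275.6]
mirror_pointer_tip [ 0.6405 -0.1117  0.0429] 0.97 px [326.9 202.6]
mirror_index [ 0.6364 -0.1096  0.031 ] 0.71 px [322.  204.2]
```

```bash
python3 -m crank '-0.001 0.0009 0.0045 0 0 0;-0.001 0.0009 0.0045 0 0 0;-0.001 0.0009 0.0045 0 0 0;0 0 0 0 0 0;0 0 0 0 0 0'
python3 -m crank '0 0 0.001 0 0 0;0 0 0 0 0 0'
python3 -m crank '0 0 0.001 0 0 0;0 0 0 0 0 0'
python3 -m crank '0 0 0.001 0 0 0;0 0 0 0 0 0'
```

```text
time_s: 8.98
eef_pos: [0.5977, -0.1259, 0.0716]
tool_rot: [-180.0, -0.6, 17.0]
ft_force: [0.2, 0.4, 0.5]
gripper_width: 0.0006
time_s: 9.15
eef_pos: [0.5981, -0.1257, 0.071]
tool_rot: [180.0, -0.6, 17.0]
ft_force: [0.1, -0.4, -0.7]
gripper_width: 0.0006
time_s: 9.32
eef_pos: [0.5981, -0.1256, 0.07]
tool_rot: [-180.0, -0.6, 17.0]
ft_force: [-0.1, -0.4, -0.2]
gripper_width: 0.0007
time_s: 9.48
eef_pos: [0.598, -0.1256, 0.069]
tool_rot: [-180.0, -0.6, 17.0]
ft_force: [0.3, -0.4, -0.2]
gripper_width: 0.0005
```

```bash
python3 -m crank '0 0 0.001 0 0 0;0 0 0 0 0 0'|sed -n '2p;4p'
python3 -m crank '0 0 0.001 0 0 0;0 0 0 0 0 0'|sed -n '2p;4p'
python3 -m crank '0 0 0.001 0 0 0;0 0 0 0 0 0'|sed -n '2p;4p'
python3 -m crank '0 0 0.001 0 0 0;0 0 0 0 0 0'|sed -n '2p;4p'
```

```text
eef_pos: [0.598, -0.1257, 0.0679]
ft_force: [0.0, 0.4, 0.3]
eef_pos: [0.598, -0.1257, 0.0669]
ft_force: [0.3, 0.5, 0.5]
eef_pos: [0.5981, -0.1257, 0.0659]
ft_force: [0.5, 0.5, -0.4]
eef_pos: [0.598, -0.1257, 0.0649]
ft_force: [-0.1, -0.2, -0.1]
```

No contact at a tip height of 54 mm, although the dome top should be at 58, so I'll look before going on.

```bash
python3 -c "
from h import *
s,im,cfw,p=look('w6'); print(s['ft_force'], 'tcp/tip px',proj(cfw,p,np.array([s['eef_pos'],s['eef_pos']-[0,0,.011]])))
sd=vision.camera('side'); P=vision.camera_params('side'); M=np.array(P['camera_from_world'])
print('side tip px',proj(M,P,np.array([s['eef_pos']-[0,0,.011],[.5978,-.1256,.058]])))
a=cv2.resize(im[180:330,225:425],(800,600),interpolation=2)[:,:400*2]
c=proj(M,P,[[.6,-.126,.058]])[0].astype(int); b=cv2.resize(sd[c[1]-38:c[1]+37,c[0]-50:c[0]+50],(800,600),interpolation=2); print('crop',c)
cv2.imwrite('pics/m6.png',np.hstack([cv2.resize(a,(400,300)),cv2.resize(b,(400,300))])[:,:,::-1])
print([ (d['point'],d['conf']) for d in vision.spot_point('side','mirror_button')[:1]])
"
```

```text
pos [ 0.59802651 -0.12567762  0.06493177] t 10.15 {}
mirror_button [ 0.5391 -0.1442  0.0483] 0.7 px [325.  364.4]
mirror_button [ 0.5987 -0.1264  0.0519] 0.66 px [325.7 279.8]
mirror_pointer_tip [ 0.6409 -0.1065  0.0438] 0.72 px [314.2 201.3]
mirror_index [ 0.6342 -0.1139  0.0324] 0.51 px [323.1 211.6]
[-0.05718117 -0.16783943 -0.08759608] tcp/tip px [[324.16471187 289.62387564]
 [324.18161417 281.81365178]]
side tip px [[325.27562671 196.35178856]
 [325.37699618 195.07861241]]
crop [324 194]
[([0.6005, -0.1258, 0.0492], 0.76)]
```

View pics/m6.png

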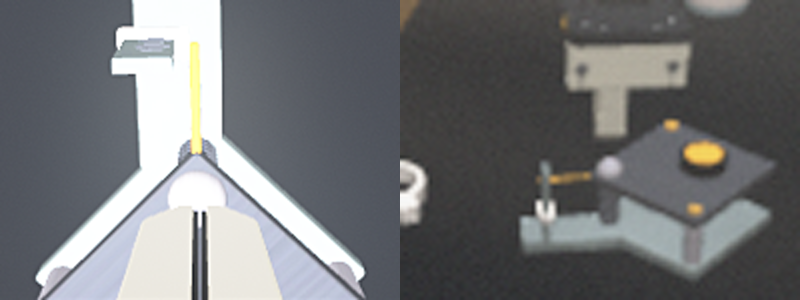

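The side crop (right half) shows a visible gap: finger end at row 137, dome top at row 157 in a 4x crop, so roughly 15 mm. The tips sit higher than nominal when shut, but they are straight above the button. I'll keep descending gently until there is force.

```bash
python3 -m crank '0 0 0.002 0 0 0;0 0 0 0 0 0'|sed -n '2p;4p'
python3 -m crank '0 0 0.002 0 0 0;0 0 0 0 0 0'|sed -n '2p;4p'
python3 -m crank '0 0 0.002 0 0 0;0 0 0 0 0 0'|sed -n '2p;4p'
python3 -m crank '0 0 0.001 0 0 0;0 0 0 0 0 0'|sed -n '2p;4p'
python3 -m crank '0 0 0.001 0 0 0;0 0 0 0 0 0'|sed -n '2p;4p'
```

```text
eef_pos: [0.598, -0.1256, 0.0628]
ft_force: [-0.1, -0.2, -0.3]
eef_pos: [0.598, -0.1256, 0.0607]
ft_force: [0.1, 0.2, 0.4]
eef_pos: [0.598, -0.1256, 0.0587]
ft_force: [0.7, -0.4, -0.1]
eef_pos: [0.5981, -0.1257, 0.0579]
ft_force: [0.3, 0.8, -0.2]
eef_pos: [0.5981, -0.1257, 0.057]
ft_force: [0.7, 0.2, 0.2]
```

```bash
for i in 1; do python3 -m crank '0 0 0.001 0 0 0;0 0 0 0 0 0'|sed -n '2p;4p'; done
python3 -m crank '0 0 0.001 0 0 0;0 0 0 0 0 0'|sed -n '2p;4p'
python3 -m crank '0 0 0.001 0 0 0;0 0 0 0 0 0'|sed -n '2p;4p'
python3 -c "
from h import *
s=env.observe()
sd=vision.camera('side'); c=(324,194)
b=cv2.resize(sd[c[1]-38:c[1]+37,c[0]-50:c[0]+50],(800,600),interpolation=2)
cv2.imwrite('pics/s7.png',b[:,:,::-1])"
```

```text
eef_pos: [0.5982, -0.1256, 0.056]
ft_force: [0.2, 1.1, 0.1]
eef_pos: [0.5982, -0.1257, 0.055]
ft_force: [0.2, -0.2, 0.1]
eef_pos: [0.5982, -0.1257, 0.0539]
ft_force: [0.1, -0.2, -0.4]
```

View pics/s7.png

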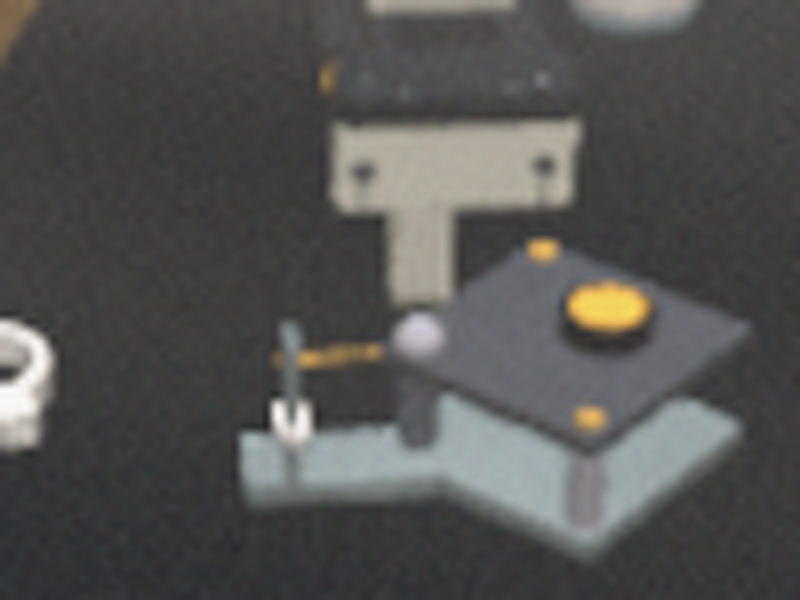

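The finger end (row 302) is about 4 mm above the dome top (row 313) and squarely over it. I'll continue in 1 mm steps.

```bash
python3 -m crank '0 0 0.001 0 0 0;0 0 0 0 0 0'|sed -n '2p;4p'
python3 -m crank '0 0 0.001 0 0 0;0 0 0 0 0 0'|sed -n '2p;4p'
python3 -m crank '0 0 0.001 0 0 0;0 0 0 0 0 0'|sed -n '2p;4p'
python3 -m crank '0 0 0.001 0 0 0;0 0 0 0 0 0'|sed -n '2p;4p'
python3 -m crank '0 0 0.001 0 0 0;0 0 0 0 0 0'|sed -n '2p;4p'
```

```text
eef_pos: [0.5982, -0.1256, 0.0529]
ft_force: [0.4, 0.2, -0.2]
eef_pos: [0.5982, -0.1256, 0.0519]
ft_force: [-0.1, -0.5, 0.1]
eef_pos: [0.5982, -0.1256, 0.0509]
ft_force: [-0.8, 0.6, -0.7]
eef_pos: [0.5982, -0.1256, 0.0499]
ft_force: [0.2, 0.5, -0.3]
eef_pos: [0.5982, -0.1256, 0.0489]
ft_force: [0.3, -0.0, 0.4]
```

```bash
python3 -m crank '0 0 0.001 0 0 0;0 0 0 0 0 0'|sed -n '2p;4p'
python3 -m crank '0 0 0.001 0 0 0;0 0 0 0 0 0'|sed -n '2p;4p'
python3 -m crank '0 0 0.001 0 0 0;0 0 0 0 0 0'|sed -n '2p;4p'
```

```text
eef_pos: [0.5982, -0.1256, 0.0479]
ft_force: [-0.8, 0.9, -0.4]
eef_pos: [0.5982, -0.1256, 0.0469]
ft_force: [-0.4, 0.1, -0.8]
eef_pos: [0.5983, -0.1257, 0.046]
ft_force: [0.1, 0.1, 0.4]
```

```bash
python3 -c "
from h import *
s=env.observe(); im=vision.camera('wrist')
sd=vision.camera('side'); c=(314,194)
b=cv2.resize(sd[c[1]-38:c[1]+37,c[0]-25:c[0]+25],(400,600),interpolation=2)
a=cv2.resize(im[180:330,275:375],(400,600),interpolation=2)
cv2.imwrite('pics/m8.png',np.hstack([a,b])[:,:,::-1]); print(s['time_s'],s['gripper_width'])"
```

```text
13.1667 0.000830725061120965
```

View pics/m8.png

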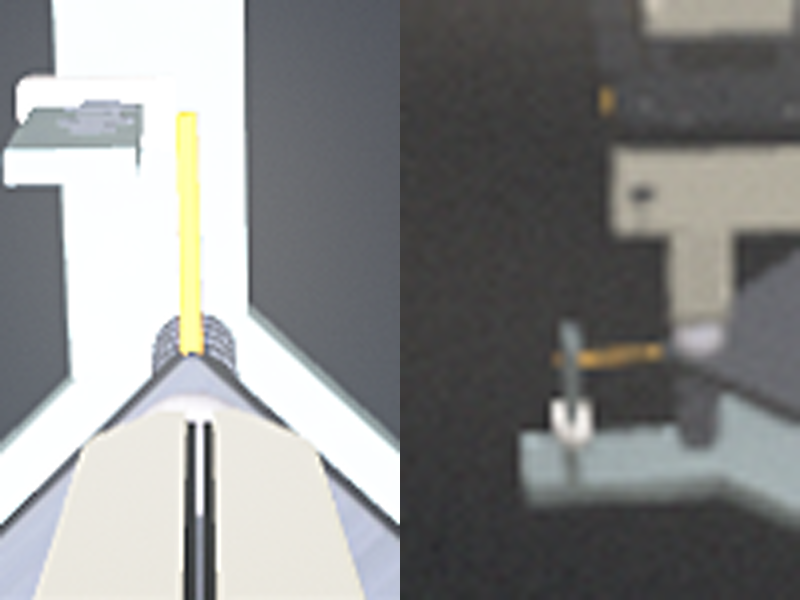

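The pointer has not moved (side row 357), and the dome is only covered in the image because the near finger edge hangs in front of it. There is still no contact, so I'll keep stepping while watching the force.

```bash
python3 -m crank '0 0 0.001 0 0 0;0 0 0 0 0 0'|sed -n '2p;4p'
python3 -m crank '0 0 0.001 0 0 0;0 0 0 0 0 0'|sed -n '2p;4p'
python3 -m crank '0 0 0.001 0 0 0;0 0 0 0 0 0'|sed -n '2p;4p'
```

```text
eef_pos: [0.5986, -0.1256, 0.0452]
ft_force: [0.8, 0.7, 3.2]
eef_pos: [0.5988, -0.1256, 0.0442]
ft_force: [2.1, 1.3, 4.2]
eef_pos: [0.599, -0.1255, 0.0432]
ft_force: [1.9, 1.2, 5.3]
```

```bash
python3 -m crank '0 0 0.001 0 0 0;0 0 0 0 0 0'|sed -n '2p;4p'
python3 -m crank '0 0 0.001 0 0 0;0 0 0 0 0 0'|sed -n '2p;4p'
```

```text
eef_pos: [0.5992, -0.1255, 0.0423]
ft_force: [2.6, 1.4, 5.0]
eef_pos: [0.5994, -0.1254, 0.0414]
ft_force: [3.1, 1.5, 5.9]
```

Contact came at TCP z≈0.0459, and the force is rising as specified (≈6 N after 4.5 mm). I'll go on to ≈7.5 mm, then check the tilt from the pointer in the wrist picture.

```bash
python3 -m crank '0 0 0.001 0 0 0;0 0 0 0 0 0'|sed -n '2p;4p'
python3 -m crank '0 0 0.001 0 0 0;0 0 0 0 0 0'|sed -n '2p;4p'
python3 -m crank '0 0 0.001 0 0 0;0 0 0 0 0 0'|sed -n '2p;4p'
cat > tilt.py <<'E'
from fit import *
s=env.observe(); im=vision.camera('wrist'); cfw,p=wcam(s); print(s['time_s'],s['eef_pos'],s['ft_force'])
w8=cv2.imread('pics/m8.png')
hsv=cv2.cvtColor(im,cv2.COLOR_RGB2HSV); m=(hsv[...,1]>110)&(abs(hsv[...,0].astype(int)-26)<10)
m[:, :300]=0; m[:,350:]=0; m[270:]=0; m[:150]=0
r,c=np.where(m); print('pointer rows',r.min(),r.max(),'col',c[r==r.min()].mean())
for t in (0,.08,.1,.12,.14,.16,.18,.2):
    T=lambda x,z:(x*np.cos(t)+(z-41)*np.sin(t),0,41+(z-41)*np.cos(t)-x*np.sin(t))
    print(t,np.round(proj(cfw,p,W(q,T(96,45)))[0],1),'tipz',round(T(96,45)[2],1))
cv2.imwrite('pics/press.png',np.hstack([cv2.resize(im[180:330,275:375],(400,600),interpolation=2),cv2.resize(vision.camera('side')[156:231,289:339],(400,600),interpolation=2)])[:,:,::-1])
E
python3 tilt.py | grep -v '^9[0-9] '
```

```text
eef_pos: [0.5996, -0.1253, 0.0405]
ft_force: [4.0, 1.6, 6.7]
eef_pos: [0.5998, -0.1253, 0.0395]
ft_force: [3.9, 2.6, 6.7]
eef_pos: [0.6, -0.1252, 0.0386]
ft_force: [2.6, 2.7, 7.7]
mount [ 0.55104816 -0.14026015] 17.67097432662938 dz -0.000728251392560974
[[-0.0, -0.4], [0.4, 0.2], [-0.2, 0.3], [0.0, 0.8], [-0.2, -0.8]]
button [[ 0.59773612 -0.12538618  0.05727175]]
14.6 [ 0.59995641 -0.12524587  0.03862121] [2.63455611 2.73017525 7.71515971]
pointer rows 210 269 col 320.75
0 [322.1 214. ] tipz 45.0
0.08 [322.2 210.9] tipz 37.3
0.1 [322.2 210.4] tipz 35.4
0.12 [322.2 209.9] tipz 33.5
0.14 [322.3 209.5] tipz 31.6
0.16 [322.3 209.2] tipz 29.7
0.18 [322.3 209. ] tipz 27.7
0.2 [322.3 208.8] tipz 25.8
```

View pics/press.png

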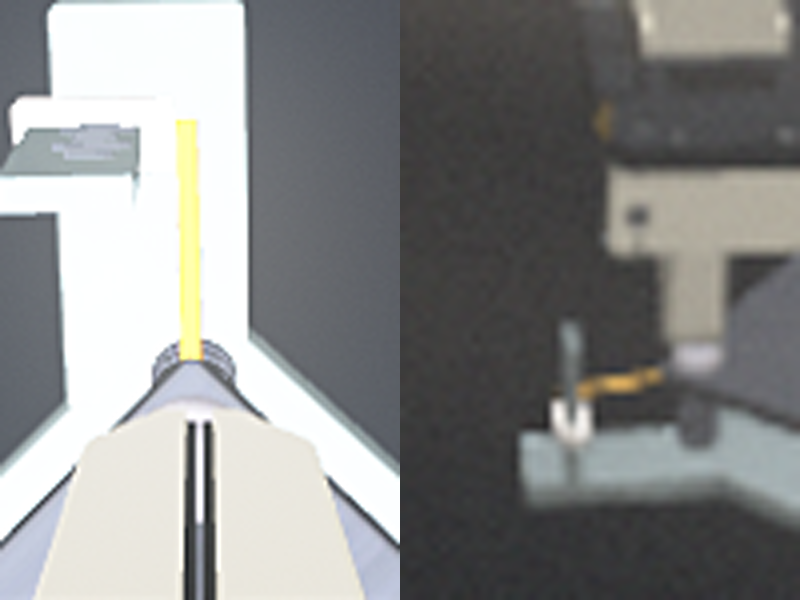

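The finger is on the dome and nothing else is near. In the side crop the pointer has dropped to row ≈390 (about 13 mm), just above the clip at 398–440, which agrees with depth (7.3 mm → tip ≈31). I'll press another millimetre and hold.

```bash
python3 -m crank '0 0 0.0005 0 0 0;0 0 0 0 0 0;0 0 0 0 0 0;0 0 0 0 0 0;0 0 0 0 0 0'|sed -n '1,4p'
python3 -m crank '0 0 0.0005 0 0 0;0 0 0 0 0 0;0 0 0 0 0 0;0 0 0 0 0 0;0 0 0 0 0 0'|sed -n '1,4p'
python3 -m crank '0 0 0 0 0 0;0 0 0 0 0 0;0 0 0 0 0 0;0 0 0 0 0 0;0 0 0 0 0 0'|sed -n '2p;4p'
python3 -m crank '0 0 0 0 0 0;0 0 0 0 0 0;0 0 0 0 0 0;0 0 0 0 0 0;0 0 0 0 0 0'|sed -n '2p;4p'
python3 -c "
from h import *
for c in ('side','top'):
    vision.camera(c)
    for t in ('mirror_pointer_tip','mirror_index','mirror_button'): print(c,t,[(np.round(d['point'],4).tolist(),round(d['conf'],2)) for d in vision.spot_point(c,t)[:2]])"
```

```text
time_s: 15.12
eef_pos: [0.6, -0.1252, 0.0383]
tool_rot: [180.0, -0.8, 17.0]
ft_force: [4.2, 2.4, 7.5]
time_s: 15.53
eef_pos: [0.6001, -0.1252, 0.0378]
tool_rot: [180.0, -0.8, 17.0]
ft_force: [3.6, 3.4, 7.7]
eef_pos: [0.6001, -0.1252, 0.0378]
ft_force: [4.4, 2.6, 8.0]
eef_pos: [0.6001, -0.1252, 0.0378]
ft_force: [4.0, 3.8, 8.8]
side mirror_pointer_tip [([0.6389, -0.1139, 0.0285], 0.96)]
side mirror_index [([0.5043, 0.4346, 0.0002], 0.32)]
side mirror_button [([0.5984, -0.1277, 0.0411], 0.73)]
top mirror_pointer_tip [([0.5039, 0.4381, -0.0003], 0.51)]
top mirror_index []
top mirror_button [([0.5963, -0.1275, 0.0447], 0.71)]
```

Held for over 1 s at 8.1 mm and ≈8 N (tip ≈29.4 mm; the side network says 28.5). Now I'll let go.

```bash
python3 -m crank '0 0 -0.004 0 0 0;0 0 -0.006 0 0 0;0 0 -0.01 0 0 0;0 0 -0.02 0 0 0;0 0 -0.02 0 0 0'
python3 -m crank '0 0 -0.03 0 0 0;0 0 -0.03 0 0 0;0 0 0 0 0 0;0 0 0 0 0 0;0 0 0 0 0 0'
python3 -m crank '0 0 0 0 0 0;0 0 0 0 0 0;0 0 0 0 0 0;0 0 0 0 0 0;0 0 0 0 0 0'
python3 -c "
from h import *
look('w9'); im=vision.camera('side')
for t in ('mirror_pointer_tip','mirror_button'): print('side',t,[(np.round(d['point'],4).tolist(),round(d['conf'],2)) for d in vision.spot_point('side',t)[:1]])
for t in ('post','jar','driver','lens_holder','collar_a','stage','lens_mount'): print(t,[np.round(d['point'],3).tolist() for d in vision.spot_point('side',t)[:2]])
cv2.imwrite('pics/end.png',cv2.resize(im[150:250,260:393],(800,600),interpolation=2)[:,:,::-1])"
```

```text
time_s: 17.18
eef_pos: [0.5964, -0.126, 0.0974]
tool_rot: [-180.0, -0.4, 17.0]
ft_force: [0.3, -0.0, -0.4]
gripper_width: 0.0006
time_s: 17.6
eef_pos: [0.5965, -0.1256, 0.1568]
tool_rot: [-180.0, -0.6, 17.0]
ft_force: [0.4, -0.3, 0.5]
gripper_width: 0.0007
time_s: 18.02
eef_pos: [0.597, -0.1261, 0.1567]
tool_rot: [-180.0, -0.6, 17.0]
ft_force: [0.7, -0.1, -1.0]
gripper_width: 0.0005
pos [ 0.59697525 -0.12608806  0.15665061] t 18.0167 {}
mirror_button [ 0.5978 -0.1261  0.0531] 0.63 px [324.6 237.3]
mirror_pointer_tip [ 0.6413 -0.1105  0.045 ] 0.95 px [321.9 181.5]
mirror_pointer_tip [ 5.486e-01 -1.411e-01 -4.000e-04] 0.48 px [324.5 270.3]
mirror_index [ 0.6386 -0.1109  0.031 ] 0.57 px [321.6 182.6]
side mirror_pointer_tip [([0.6403, -0.1124, 0.0424], 0.6)]
side mirror_button [([0.5984, -0.1275, 0.0489], 0.73)]
post [[0.794, -0.024, 0.003]]
jar [[0.579, -0.47, -0.004]]
driver [[0.572, 0.004, -0.0]]
lens_holder [[0.792, -0.02, -0.0], [0.754, -0.135, -0.002]]
collar_a [[0.756, -0.135, 0.0], [0.748, 0.194, -0.002]]
stage [[0.504, 0.438, -0.0]]
lens_mount [[0.52, 0.152, 0.001], [0.576, -0.471, -0.001]]
```

View pics/end.png

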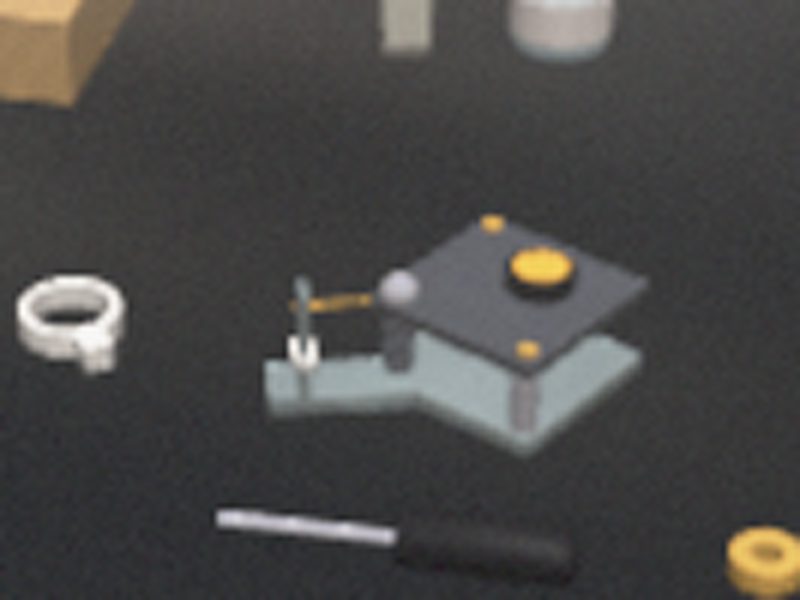

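The plate is back at rest: the pointer (295,305) is level again and the finger is well clear. Nothing else has moved, so I'm handing in.

```bash
python3 -c "
from workcell import workorder
print(workorder.finish_job())"
```

```text
the job is handed in; nothing more can be done
None
```

I pressed the mirror mount's button straight down with the shut fingertips until the pointer was about level with the index clip. I held it there for over 1 s, let go, and handed the job in; no verdict came back.

- **Clip height:** my fit to a close wrist picture put the clip's middle at about 29 mm. The vision network kept saying about 31 mm. The two disagree, but the held pointer was within 3 mm of either.
- **Press:** the button went down about 8.1 mm with 8 to 9 N of upward force, which puts the pointer at about 29.4 mm. The side camera's network read 28.5 mm. I could not measure the tilt more finely, because the wrist picture barely changes with it.
- **Fingertip height:** contact came with the tool about 23 mm lower than the given fingertip offset predicts. I found it by stepping down slowly and watching the force.
- **Last checks:** the side picture and networks show the plate back at rest, with the pointer at 42 to 45 mm (45 at rest). The wrist force was about zero and the finger about 10 cm above the button.
- **Other things:** the mirror was never approached. The lens mount, post, jar and stage read within about 6 mm of where they stood. The driver, lens holder and collars had no starting measurement. They showed no sign of being moved, but I did not check the lens plate's tilt separately.

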